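# Make up the colour-coded soldering kit

## Task

Make up the soldering kit in the grey tray: put the small solder spool in the blue cup, the round tin of brass wool in the yellow cup, the AA cell in the green cup and the white spudger in the white cup. Each must rest flat on the floor of its own cup, spool and tin upright, cell and spudger lying down. Leave the roll of black tape and the green spudger where they lie; they are not part of the kit.

Things in the scene. Friction and masses are not known exactly. Their poses are not given: they have to be found in the camera images.
- solder_spool: Small spool of solder with blue flanges and a pale winding, 45 mm across and 26 mm high, standing flat on a flange; origin at the centre of its underside, z up.
- tip_tin: Open round grey tin with brass wool in it, 60 mm across and 28 mm high; origin at the centre of its underside, z up.
- aa_cell: AA cell, blue with a gold end, lying on its side: 51 mm long along its y, 15 mm wide (x) and 15 mm high; origin at the centre of its underside, z up.
- stick_white: White nylon spudger (flat prying stick), lying: 48 mm long along its y, 8 mm wide (x) and 8 mm high; origin at the centre of its underside, z up.
- tape_2: Roll of black tape, 64 mm across and 19 mm high, lying flat; does not belong in the tray; origin at the centre of its underside.
- spudger_green: Green nylon spudger, 65 mm long along its y, 8 mm wide and 8 mm high, lying; does not belong in the tray; origin at the centre of its underside.
- blue_cup: Blue cup. Fixed. Square open cup, 88 x 88 mm outside, walls 4 mm thick, inside 80 x 80 mm; one of four equal cups set edge to edge, two by two, in a low grey tray (188 x 188 mm, rim lower than the cups). Origin: centre of the cup's underside; x and y run along its sides, z up. The inner floor is 4 mm and the rim 16 mm above the origin; the origin lies 4 mm above the bench.
- yellow_cup: Yellow cup. Fixed. Square open cup, 88 x 88 mm outside, walls 4 mm thick, inside 80 x 80 mm; one of four equal cups set edge to edge, two by two, in a low grey tray (188 x 188 mm, rim lower than the cups). Origin: centre of the cup's underside; x and y run along its sides, z up. The inner floor is 4 mm and the rim 16 mm above the origin; the origin lies 4 mm above the bench.
- green_cup: Green cup. Fixed. Square open cup, 88 x 88 mm outside, walls 4 mm thick, inside 80 x 80 mm; one of four equal cups set edge to edge, two by two, in a low grey tray (188 x 188 mm, rim lower than the cups). Origin: centre of the cup's underside; x and y run along its sides, z up. The inner floor is 4 mm and the rim 16 mm above the origin; the origin lies 4 mm above the bench.
- white_cup: White cup. Fixed. Square open cup, 88 x 88 mm outside, walls 4 mm thick, inside 80 x 80 mm; one of four equal cups set edge to edge, two by two, in a low grey tray (188 x 188 mm, rim lower than the cups). Origin: centre of the cup's underside; x and y run along its sides, z up. The inner floor is 4 mm and the rim 16 mm above the origin; the origin lies 4 mm above the bench.
Things that resemble listed ones, but are neither listed nor needed, are in the scene too. Several things have the shape of the solder_spool; the one meant has the colours described above.

How it is judged:
At the end, for the whole second after the job is handed in: Spool in blue, tin in yellow, cell in green, white spudger in white cup: origin within 36 mm of the cup centre along each side, under 10 mm (cell 14) above its underside, upright (spool, tin) or level (cell, spudger) to 0.15 rad, at rest; black tape and green spudger within 20 mm of their start (x of solder_spool in the frame of blue_cup between -0.036 and 0.036 m and y of solder_spool in the frame of blue_cup between -0.036 and 0.036 m and z of solder_spool in the frame of blue_cup between 0 and 0.01 m and linear speed of each of solder_spool, tip_tin, aa_cell, stick_white below 0.02 m/s and angular speed of each of solder_spool, tip_tin, aa_cell, stick_white below 0.3 rad/s and angle between each of solder_spool, tip_tin's own z axis and vertical below 0.15 rad and x of tip_tin in the frame of yellow_cup between -0.036 and 0.036 m and y of tip_tin in the frame of yellow_cup between -0.036 and 0.036 m and z of tip_tin in the frame of yellow_cup between 0 and 0.01 m and x of aa_cell in the frame of green_cup between -0.036 and 0.036 m and y of aa_cell in the frame of green_cup between -0.036 and 0.036 m and z of aa_cell in the frame of green_cup between 0 and 0.014 m and angle between aa_cell's own y axis and vertical between 1.42 and 1.72 rad and x of stick_white in the frame of white_cup between -0.036 and 0.036 m and y of stick_white in the frame of white_cup between -0.036 and 0.036 m and z of stick_white in the frame of white_cup between 0 and 0.01 m and angle between stick_white's own y axis and vertical between 1.42 and 1.72 rad and not (distance of tape_2 from where it was at the start of the episode above 0.02 m) and not (distance of spudger_green from where it was at the start of the episode above 0.02 m)); the robot touches nothing.
It fails at once if the black tape or the green spudger is moved more than 20 mm (distance of any of tape_2, spudger_green from where it was at the start of the episode above 0.02 m).
It also fails if it takes over 99 s, if anything falls off the work surface, if the arm or the gripper's body presses on something with over 40 N, if the wrist force passes 120 N, or if a joint passes its speed limit or range.

## Robot

A 6-joint arm with a two-finger parallel gripper is mounted at the origin on a cart in front of the work surface, level with it; the furniture and walls round the work are solid. World frame = base frame: x ahead of the robot, y to its left, z up, the work surface at z = 0. Lengths are in m, angles in rad, forces in N, time in s.
With the tool pointing down it reaches from about 0.3 to 0.775 m from the base axis. Payload 14.6 kg.
Tool frame: the origin (TCP) lies at the very end of the fingers, on their centre line; the grasp point (between the pads) lies 19 mm behind it; z points along the fingers, y is the line along which they close (so a half turn about z gives the same grasp; the last joint's range is limited). The gripper opens to 85 mm and grips with 20 to 120 N. Pads are 22 mm wide; open, the fingers measure 114 mm over their backs; the gripper's body (76 mm by 85 mm) begins 54 mm behind the grasp point. The pads swing forward as they close: fully open they stand 13 mm farther back than shut.
Start: joints at [-1.343, 0.3, 1.521, -0, 1.321, -0.067], TCP at [0.16, -0.526, 0.231] pointing down, gripper open.
Joint ranges: [-3.03, 3.03], [-0.79, 2.21], [0.23, 2.52], [-1.04, 4.18], [0, 3.07], [-2.55, 2.55]. Speed limits (rad/s): [2.22, 2.22, 2.57, 3.14, 3.14, 3.14].

## Interface

Orientations are given as a unit quaternion [x, y, z, w].
In Python, from cell import manip gives the robot as it stands.
- The arm moves only by the shell command python3 -m inch 'ROWS' [FORCE]. ROWS is JSON, a list of rows, each a list of 3 entries, a list of its own where there are three numbers: the shift along the tool's x, y, z as a fraction of full scale, then the turn about the tool's z as a fraction of full scale, then the opening, from -1 (shut) to 1 (fully open). In form: [[[x, y, z], roll, gripper], ...]. A call has exactly 8 rows; each row shifts and turns the commanded pose from where the row before left it, along the tool's axes as they then stand; what a row does not reach is not made up. Full scale, the value 1, is 50 cm for a shift and 60 degrees for a turn. A row lasts 1/10 s, in which the tool goes at most 50 mm and 8.59 degrees, less where a joint would pass 70% of its speed; a pose out of reach is approached as far as the arm can. A call with a number of a shift or a turn outside -1 to 1 is refused whole. A call with a gripper value outside its range is refused whole. The fingers move at their own pace and stop on an object; FORCE is the grip in N (left out, the last holds). Time passes only in rows, so rows that do not move let the fingers close, or fill a call up. It gives the time, the measured TCP pose, the force, the opening and the grip force at its end, in the units of the state.
- manip.sense(): the state, without advancing time (a new reading comes with each control period).
- manip.get_image(name): name is "scene" or "top" or "wrist"; returns (picture, depth): 420x560x3 uint8, red, green, blue; 420x560 float32, m along the optical axis (not along the pixel's ray), 0 where there is no reading.
- manip.camera_model(name): a dict with "fov_y" (degrees; the focal length in pixels is half the picture's height over the tangent of half this angle, whatever the lens; pixels are square), "cx", "cy" (the principal point, pixels), "dist_coeffs" ([k1, k2, p1, p2, k3] as OpenCV has them; the pictures are not rectified), "position" and "orientation" of the camera in the world; the wrist camera has in their place "tool_from_camera" (4x4, takes a point from camera to tool coordinates, whose origin is the TCP and whose axes are the flange's). Camera axes: x right, y down, z forward; pixel columns grow to the right and rows downward; lengths in m; the calibration is good to about 2 mm. A picture is of the moment at which its call begins: read the wrist's pose just before it. camera_model takes no time and is no camera call.
- manip.sign_off(): hands the job in; it is judged then, once.
Trained networks look in the newest picture that a camera, given by its name, has taken for a name from the list of things; names that differ only in an ending like _2 or _b are one class to them, and where a whole thing is asked for, a point or a joint stands for the part that bears it (a point fixed in the world has none). Each returns a list of dicts, best first, with "conf" (0 to 1); they miss things now and then, are a little off and sometimes report something else, mostly with a low value. They report only what shows in the picture. A call takes as long as a camera call. They do not tell look-alikes from the thing itself.
- manip.boxes_of(name, camera): "box" ([centre column, centre row, width, height] in pixels, round what is visible of it).
The state is a dict: "t": time; "joints": joint angles; "qd": joint speeds; "effort": joint torques, N m; "eef_pos": TCP position; "tcp_rot": TCP orientation; "force": force on the tool from outside, world axes, zero at the start; "torque": the same for the moment, N m; "width": finger opening in m; "finger_force": force on a finger pad.
Only numpy, scipy, OpenCV 4.12 (cv2) and the standard library are available. Lean on these libraries where they do the work, as an engineer would, in place of code of your own. Each camera call takes 0.05 s, during which the arm holds its last target. There are 200 camera calls.

## Working session

There is one attempt and no reset: what is moved stays moved. The work goes in short steps, Python scripts to look and compute and a shell command to move; the robot and the scene stay as the last step left them, time stands still between calls to the robot, and variables do not carry over. Pictures are saved under pics/ and viewed, at most 14 in all, crops included, and the job is handed in when it is done.

```bash
ls; mkdir -p pics
cat > h.py <<'E'
import numpy as np, cv2
from cell import manip
from scipy.spatial.transform import Rotation as R
def cam(name):
    s=manip.sense(); m=manip.camera_model(name); img,d=manip.get_image(name)
    f=img.shape[0]/2/np.tan(np.radians(m["fov_y"])/2)
    K=np.array([[f,0,m["cx"]],[0,f,m["cy"]],[0,0,1]])
    if name=="wrist":
        T=np.eye(4);T[:3,:3]=R.from_quat(s["tcp_rot"]).as_matrix();T[:3,3]=s["eef_pos"]
        T=T@np.array(m["tool_from_camera"])
    else:
        T=np.eye(4);T[:3,:3]=R.from_quat(m["orientation"]).as_matrix();T[:3,3]=m["position"]
    return img,d,K,np.array(m["dist_coeffs"],float),T
def ray(px,K,D,T):
    p=cv2.undistortPoints(np.array(px,float).reshape(-1,1,2),K,D)[:,0]
    return np.c_[p,np.ones(len(p))]@T[:3,:3].T
def plane(px,z,K,D,T):
    r=ray(px,K,D,T); o=T[:3,3]
    return o+r*((z-o[2])/r[:,2])[:,None]
def world(img,d,K,D,T):
    h,w=d.shape; u,v=np.meshgrid(np.arange(w),np.arange(h))
    r=ray(np.stack([u,v],-1).reshape(-1,2),K,D,T)
    return (T[:3,3]+r*d.reshape(-1,1)).reshape(h,w,3)
def save(n,img): cv2.imwrite("pics/"+n,img[...,::-1])
E
python3 - <<'E'
from h import *
H={"solder_spool":.026,"tip_tin":.028,"aa_cell":.015,"stick_white":.008,"tape_2":.019,"spudger_green":.008,"blue_cup":.02,"yellow_cup":.02,"green_cup":.02,"white_cup":.02}
c=cam("top"); save("top.png",c[0]); print(c[4].round(3))
for n,h in H.items():
    for b in manip.boxes_of(n,"top")[:5]:
        if b["conf"]>.2: print(n,round(b["conf"],2),np.round(b["box"]),plane([b["box"][:2]],h,*c[2:])[0].round(3))
s=manip.sense();print(s["t"],s["tcp_rot"],s["eef_pos"])
c=cam("scene"); save("scene.png",c[0])
E
```

```text
pics
[[ 0.018 -0.993  0.114  0.409]
 [-1.    -0.018 -0.002 -0.086]
 [ 0.004 -0.114 -0.993  0.963]
 [ 0.     0.     0.     1.   ]]
solder_spool 0.83 [379. 192.  25.  19.] [ 0.57  -0.321  0.026]
solder_spool 0.64 [413. 206.  20.  23.] [ 0.539 -0.401  0.026]
solder_spool 0.29 [182. 226.  43.  43.] [0.482 0.135 0.026]
tip_tin 0.69 [379. 241.  30.  21.] [ 0.455 -0.32   0.028]
aa_cell 0.65 [325. 254.  15.  17.] [ 0.424 -0.198  0.015]
tape_2 0.94 [327. 197.  26.  26.] [ 0.557 -0.201  0.019]
blue_cup 0.66 [158. 179.  50.  46.] [0.592 0.197 0.02 ]
yellow_cup 0.73 [148. 214.  49.  46.] [0.509 0.218 0.02 ]
green_cup 0.6 [193. 190.  41.  45.] [0.568 0.113 0.02 ]
white_cup 0.97 [181. 225.  41.  42.] [0.484 0.138 0.02 ]
white_cup 0.65 [380. 192.  26.  18.] [ 0.571 -0.326  0.02 ]
0.55 [ 9.89158522e-01  1.46851685e-01 -7.07977840e-06  1.39969626e-05] [ 0.15978811 -0.52626436  0.23128811]
```

View pics/top.png

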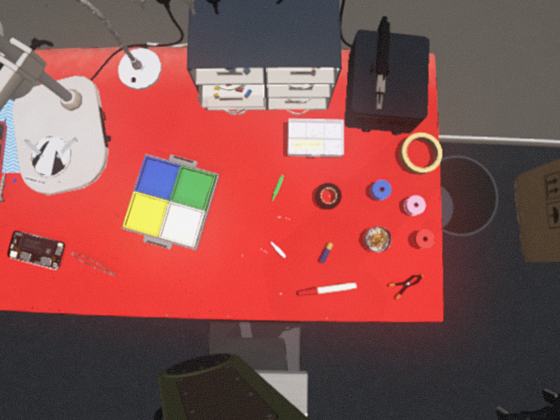

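View pics/scene.png

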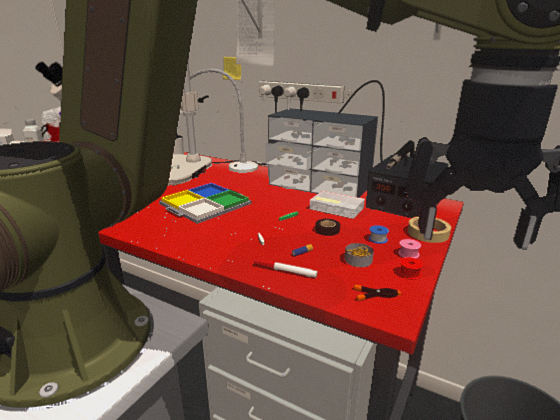

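The top view shows the tray at cols 123–218, rows 153–250. The blue spool is at (380,189), with pink and red look-alikes at (415,205) and (425,239). The tin is at (376,239), the AA cell at (327,252), the white spudger at (278,250), the green spudger at (278,188) and the tape at (328,196).

```bash
cat >> h.py <<'E'
def blobs(c,h,roi,amin=15):
    """non-red blobs in roi (u0,v0,u1,v1): centre, long-axis yaw, size at height h"""
    img,K,D,T=c[0],*c[2:]
    hsv=cv2.cvtColor(img,cv2.COLOR_RGB2HSV); red=((hsv[...,0]<4)|(hsv[...,0]>175))&(hsv[...,1]>180)&(hsv[...,2]>150)
    m=np.zeros(red.shape,np.uint8); u0,v0,u1,v1=roi; m[v0:v1,u0:u1]=~red[v0:v1,u0:u1]
    for q in cv2.findContours(m,cv2.RETR_EXTERNAL,cv2.CHAIN_APPROX_NONE)[0]:
        if cv2.contourArea(q)<amin: continue
        p=plane(q[:,0],h,K,D,T)[:,:2]
        r=cv2.minAreaRect((p*1000).astype(np.float32)); b=cv2.boxPoints(r)
        e=[b[1]-b[0],b[2]-b[1]]; e=max(e,key=np.linalg.norm); mid=q[:,0].mean(0).astype(int)
        print(mid,"ctr mm",np.round(r[0],1),"size",np.round(r[1]),"yaw",round(np.degrees(np.arctan2(e[1],e[0]))%180,1),"rgb",img[mid[1],mid[0]])
def go(x,y,z,yaw=None):
    """shift in tool axes (fractions) to reach x,y,z; roll fraction to bring finger line (tool y) to yaw deg"""
    s=manip.sense(); Rm=R.from_quat(s["tcp_rot"]).as_matrix(); p=np.array(s["eef_pos"])
    print("t",round(s["t"],2),"at",p.round(4),"tool shift frac",(Rm.T@(np.array([x,y,z])-p)/.5).round(4))
    a=np.degrees(np.arctan2(Rm[1,1],Rm[0,1])); print("finger yaw",a.round(1),"j6",round(s["joints"][5],2),end=" ")
    if yaw is not None:
        d=(yaw-a+90)%180-90; print("roll frac",(-d/60).round(4),"rows of .14:",round(abs(d)/8.4,1),end="")
    print()
E
python3 - <<'E'
from h import *
c=cam("top")
print("tray/z=.01"); blobs(c,.02,(115,145,225,255),300)
print("items"); blobs(c,.01,(262,170,440,262))
u=lambda p:plane([p],.02,*c[2:])[0][:2].round(3)
s=cv2.resize(c[0][140:300,110:450],None,fx=2.35,fy=2.35,interpolation=cv2.INTER_CUBIC); save("crop.png",s)
hsv=cv2.cvtColor(c[0],cv2.COLOR_RGB2HSV)
for n,lo,hi in (("blue",(110,120,60),(130,255,255)),("green",(50,120,60),(75,255,255)),("yellow",(25,120,120),(35,255,255)),("white",(0,0,190),(180,40,255))):
    m=cv2.inRange(hsv,lo,hi); m[:, :115]=0; m[:,225:]=0; m[:145]=0; m[255:]=0
    m=cv2.morphologyEx(m,cv2.MORPH_OPEN,np.ones((3,3)))
    q=max(cv2.findContours(m,cv2.RETR_EXTERNAL,cv2.CHAIN_APPROX_NONE)[0],key=cv2.contourArea)
    r=cv2.minAreaRect((plane(q[:,0],.016,*c[2:])[:,:2]*1000).astype(np.float32)); print(n,r)
E
```

```text
tray/z=.01
[166 201] ctr mm [548.8 172.8] size [271. 251.] yaw 4.2 rgb [233 226  92]
items
[325 251] ctr mm [ 429.9 -199.8] size [17. 53.] yaw 152.4 rgb [ 96  70 118]
[277 249] ctr mm [433.1 -87.1] size [52. 13.] yaw 46.1 rgb [246 248 249]
[423 238] ctr mm [ 463.  -433.6] size [45. 46.] yaw 135.6 rgb [155  47  43]
[376 239] ctr mm [ 462.4 -321.5] size [68. 65.] yaw 64.3 rgb [158 105  56]
[413 205] ctr mm [ 542.  -408.1] size [50. 64.] yaw 117.1 rgb [233 172 192]
[326 195] ctr mm [ 562. -203.] size [63. 65.] yaw 107.2 rgb [234  60  58]
[379 189] ctr mm [ 577.3 -327.3] size [49. 62.] yaw 124.5 rgb [117  97 157]
[277 187] ctr mm [579.4 -83.7] size [13. 70.] yaw 158.2 rgb [107 208 119]
[419 171] ctr mm [ 623.8 -425.5] size [10. 67.] yaw 91.5 rgb [228 193 137]
[322 173] ctr mm [ 613.5 -190.8] size [19. 36.] yaw 91.2 rgb [237  72  65]
blue ((596.0386962890625, 199.4361572265625), (79.84193420410156, 84.35250854492188), 75.08075714111328)Traceback (most recent call last):
  File "<stdin>", line 11, in <module>
ValueError: max() iterable argument is empty
```

View pics/crop.png

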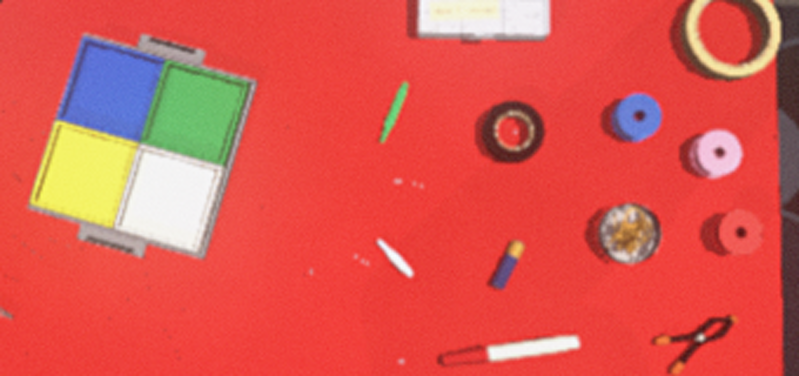

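The crop confirms blue and green at the back of the tray and yellow and white at the front, with the tray turned about -14°. Cup centres (m):
- **Blue:** (.592,.198)
- **Green:** (.570,.113)
- **Yellow:** (.506,.220)
- **White:** (.484,.135)

I'll start with the spool.

```bash
python3 -c "
from h import *
go(.57,-.323,.18,-24)"
```

```text
t 0.65 at [ 0.1598 -0.5263  0.2313] tool shift frac [ 0.9031 -0.1506  0.1026]
finger yaw -73.1 j6 -0.07 roll frac -0.8185 rows of .14: 5.8
```

```bash
python3 -m inch '[[[0.09,-0.015,0.01],0,1],[[0.09,-0.015,0.01],0,1],[[0.09,-0.015,0.01],0,1],[[0.09,-0.015,0.01],0,1],[[0.09,-0.015,0.01],0,1],[[0.09,-0.015,0.01],0,1],[[0.09,-0.015,0.01],0,1],[[0.09,-0.015,0.01],0,1]]' 40 && python3 -m inch '[[[0.09,-0.015,0.01],0,1],[[0.09,-0.015,0.01],0,1],[[0,0,0],-0.137,1],[[0,0,0],-0.137,1],[[0,0,0],-0.137,1],[[0,0,0],-0.137,1],[[0,0,0],-0.137,1],[[0,0,0],-0.137,1]]'
cat >> h.py <<'E'
def look(n,h,roi=(0,0,560,420),amin=300):
    c=cam("wrist"); save(n,c[0]); blobs(c,h,roi,amin); return c
E
python3 - <<'E'
from h import *
c=look("w1.png",.013)
for b in manip.boxes_of("solder_spool","wrist")[:3]: print(b,plane([b["box"][:2]],.02,*c[2:])[0].round(4))
go(.57,-.323,.18,-24)
E
```

```text
t: 1.45
eef_pos: [0.4884, -0.3631, 0.1912]
tcp_rot: [0.989, 0.147, 0.0, 0.0]
force: [-0.1, -1.2, 0.8]
width: 0.0854
finger_force: 0.0
t: 2.25
eef_pos: [0.5686, -0.3238, 0.1812]
tcp_rot: [0.836, 0.549, -0.0, -0.0]
force: [-0.1, -0.1, -0.4]
width: 0.0853
finger_force: 0.0
[286 265] ctr mm [ 544.5 -409. ] size [61. 50.] yaw 66.5 rgb [252 227 244]
[182 224] ctr mm [ 461.5 -317.7] size [73. 63.] yaw 31.6 rgb [211 161  73]
[287 189] ctr mm [ 579.8 -328.1] size [53. 50.] yaw 66.5 rgb [173  44  47]
[ 99 130] ctr mm [ 432.1 -198.5] size [16. 56.] yaw 156.1 rgb [ 68 112 188]
[ 37 170] ctr mm [ 349.7 -208.2] size [ 23. 123.] yaw 98.6 rgb [255 255 254]
[219  73] ctr mm [ 563.4 -200.5] size [62. 64.] yaw 155.3 rgb [179  43  39]
[317 271] ctr mm [ 541.7 -394.9] size [502. 779.] yaw 156.6 rgb [253  70  63]
[360  23] ctr mm [ 705.6 -206.4] size [63. 98.] yaw 179.9 rgb [254 254 255]
[40 20] ctr mm [435.8 -94. ] size [39. 16.] yaw 44.3 rgb [223 219 205]
{'box': [287.2, 264.8, 43.2, 48.5], 'conf': 0.95} [ 0.5465 -0.404   0.02  ]
{'box': [230.3, 302.9, 39.0, 42.6], 'conf': 0.64} [ 0.4678 -0.4228  0.02  ]
{'box': [289.1, 190.2, 47.9, 47.5], 'conf': 0.6} [ 0.581  -0.3274  0.02  ]
t 2.35 at [ 0.5686 -0.3238  0.1812] tool shift frac [0.0025 0.002  0.0024]
finger yaw -23.7 j6 -0.16 roll frac 0.0058 rows of .14: 0.0
```

View pics/w1.png

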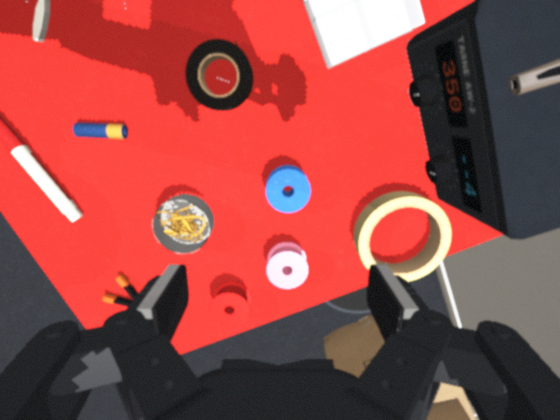

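The wrist view has the blue spool at (288,190), pink at (287,267), red at (230,303), the tin at (182,224), the cell at (100,130) and the tape at (219,74). I'll refine spool and tin with depth.

```bash
cat >> h.py <<'E'
def top(c,xy,r,zlo,zhi):
    P=world(*c); m=(np.hypot(P[...,0]-xy[0],P[...,1]-xy[1])<r)&(P[...,2]>zlo)&(P[...,2]<zhi)&(c[1]>0)
    q=P[m]; (x,y),rad=cv2.minEnclosingCircle(q[:,:2].astype(np.float32)); rc=cv2.minAreaRect((q[:,:2]*1000).astype(np.float32))
    print("n",m.sum(),"mean",q.mean(0).round(4),"circ",round(x,4),round(y,4),round(rad,4),"zmed",np.median(q[:,2]).round(4),"rect",np.round(rc[0],1),np.round(rc[1],1),round(rc[2],1))
    return q
E
python3 - <<'E'
from h import *
c=cam("wrist")
top(c,(.577,-.325),.035,.02,.04); top(c,(.46,-.318),.045,.02,.045); top(c,(.432,-.1985),.04,.008,.03)
go(.577,-.325,.05,-24)
E
```

```text
n 1461 mean [ 0.58   -0.3259  0.0264] circ 0.5797 -0.3263 0.0226 zmed 0.0265 rect [ 580.1 -326.3] [44.2 44. ] 66.1
n 980 mean [ 0.462  -0.3175  0.0239] circ 0.4631 -0.3173 0.0306 zmed 0.0238 rect [ 463.2 -317.6] [60.  58.8] 20.2
n 755 mean [ 0.4324 -0.1983  0.0133] circ 0.4319 -0.1962 0.0258 zmed 0.0137 rect [ 431.  -198.1] [14.6 51.4] 64.7
t 2.4 at [ 0.5686 -0.3237  0.1812] tool shift frac [0.0045 0.0164 0.2624]
finger yaw -24.0 j6 -0.16 roll frac 0.0006 rows of .14: 0.0
```

```bash
python3 -m inch '[[[0.005,0.0227,0.03],0,1],[[0,0,0.06],0,1],[[0,0,0.06],0,1],[[0,0,0.06],0,1],[[0,0,0.06],0,1],[[0,0,0.05],0,1],[[0,0,0.038],0,1],[[0,0,0],0,1]]' 40 && python3 -m inch '[[[0,0,0],0,-0.1],[[0,0,0],0,-0.1],[[0,0,0],0,-0.1],[[0,0,0],0,-0.1],[[0,0,0],0,-0.1],[[0,0,0],0,-0.1],[[0,0,0],0,-0.1],[[0,0,0],0,-0.1]]'
```

```text
t: 3.2
eef_pos: [0.5787, -0.3252, -0.0006]
tcp_rot: [0.839, 0.544, -0.001, -0.002]
force: [-0.2, -0.3, -0.7]
width: 0.0854
finger_force: 0.0
t: 4.0
eef_pos: [0.5806, -0.3264, 0.0041]
tcp_rot: [0.838, 0.546, 0.0, 0.001]
force: [-2.2, 2.2, 7.2]
width: 0.0408
finger_force: 39.3
```

```bash
python3 -m inch '[[[0,0,-0.02],0,-0.3],[[0,0,-0.04],0,-0.3],[[0,0,-0.04],0,-0.3],[[0,0,-0.04],0,-0.3],[[0,0,0],0,-0.3],[[0,0,0],0,-0.3],[[0,0,0],0,-0.3],[[0,0,0],0,-0.3]]'
python3 - <<'E'
from h import *
c=cam("wrist"); save("w2.png",c[0])
go(.592,.198,.08,31)
E
```

```text
t: 4.8
eef_pos: [0.5796, -0.3258, 0.0711]
tcp_rot: [0.838, 0.546, -0.0, -0.001]
force: [-0.2, 0.8, -1.2]
width: 0.0402
finger_force: 40.6
t 4.85 at [ 0.5797 -0.3258  0.0713] tool shift frac [ 0.9686 -0.4001 -0.0167]
finger yaw -23.8 j6 -0.15 roll frac -0.9132 rows of .14: 6.5
```

View pics/w2.png

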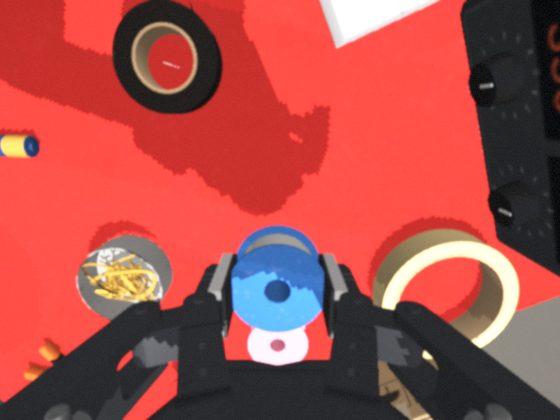

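```bash
python3 -m inch '[[[0,0,-0.05],0,-0.3],[[0.088,-0.0364,-0.02],0,-0.3],[[0.088,-0.0364,0],0,-0.3],[[0.088,-0.0364,0],0,-0.3],[[0.088,-0.0364,0],0,-0.3],[[0.088,-0.0364,0],0,-0.3],[[0.088,-0.0364,0],0,-0.3],[[0.088,-0.0364,0],0,-0.3]]' && python3 -m inch '[[[0.088,-0.0364,0],0,-0.3],[[0.088,-0.0364,0],0,-0.3],[[0.088,-0.0364,0],0,-0.3],[[0.088,-0.0364,0],0,-0.3],[[0,0,0],-0.13,-0.3],[[0,0,0],-0.13,-0.3],[[0,0,0],-0.13,-0.3],[[0,0,0],-0.13,-0.3]]' && python3 -m inch '[[[0,0,0],-0.13,-0.3],[[0,0,0],-0.13,-0.3],[[0,0,0],-0.13,-0.3],[[0,0,0],0,-0.3],[[0,0,0],0,-0.3],[[0,0,0],0,-0.3],[[0,0,0],0,-0.3],[[0,0,0],0,-0.3]]'
python3 - <<'E'
from h import *
c=cam("wrist"); save("w3.png",c[0])
go(.592,.198,.012,31)
hsv=cv2.cvtColor(c[0],cv2.COLOR_RGB2HSV); P=world(*c)
for n,lo,hi in (("blue",(100,120,60),(130,255,255)),("green",(45,90,60),(80,255,255)),("yellow",(22,120,100),(35,255,255)),("white",(0,0,170),(180,50,255))):
    m=(cv2.inRange(hsv,lo,hi)>0)&(P[...,2]<.014)&(P[...,2]>.001)&(c[1]>0)&(np.hypot(P[...,0]-.538,P[...,1]-.167)<.14)
    if m.sum()>50: r=cv2.minAreaRect((P[m][:,:2]*1000).astype(np.float32)); print(n,m.sum(),np.round(r[0],1),np.round(r[1],1),round(r[2],1),np.median(P[m][:,2]).round(4))
E
```

```text
t: 5.65
eef_pos: [0.5873, 0.0091, 0.107]
tcp_rot: [0.838, 0.546, -0.0, -0.0]
force: [1.6, 0.1, -1.6]
width: 0.0408
finger_force: 40.8
t: 6.45
eef_pos: [0.5918, 0.1977, 0.1067]
tcp_rot: [0.658, 0.753, -0.0, -0.0]
force: [0.5, -0.1, -1.0]
width: 0.0409
finger_force: 40.8
t: 7.25
eef_pos: [0.592, 0.1976, 0.1073]
tcp_rot: [0.494, 0.869, -0.0, -0.0]
force: [0.0, -0.1, -0.9]
width: 0.0409
finger_force: 40.8
t 7.3 at [0.592  0.1976 0.1073] tool shift frac [0.0008 0.0004 0.1906]
finger yaw 30.8 j6 -0.27 roll frac -0.0039 rows of .14: 0.0
blue 7639 [590.6 175.4] [146.8  84.3] 75.8 0.0085
green 3171 [579.1 118.7] [84.6 88.8] 78.0 0.0085
yellow 11933 [501.2 175.3] [197.7  93.3] 79.3 0.0085
white 9523 [533.5 171.8] [200.5 192.5] 71.8 0.0086
```

View pics/w3.png

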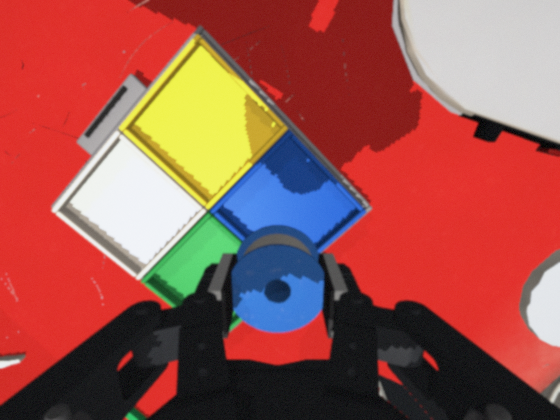

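The spool is held over the tray. The cup junction is at (208,209), the blue outer corner at (370,209), the yellow outer corner at (200,35), and the white outer corner at (55,209).

Run:
```python
from h import *
c=cam("wrist")
q=plane([(208,209),(367,209),(200,37),(57,209),(288,130),(122,130)],.02,*c[2:])[:,:2]*1000; print(q.round(1))
j=q[0]; print("dist",np.linalg.norm(q[1:]-j,axis=1).round(1), "blue",(j+q[1])/2,"yellow",(j+q[2])/2,"white",(j+q[3])/2)
go(.592,.198,.012,31)
```

```text
[[544.  173.4]
 [651.  237.1]
 [484.3 278.5]
 [440.9 111.9]
 [566.6 256.7]
 [462.5 195. ]]
dist [124.6 120.9 120.1  86.3  84.4] blue [597.53537856 205.21222385] yellow [514.14916135 225.90616773] white [492.44103983 142.64611756]
t 7.35 at [0.592  0.1976 0.1073] tool shift frac [0.0007 0.0004 0.1906]
finger yaw 30.8 j6 -0.27 roll frac -0.0038 rows of .14: 0.0
```

```bash
python3 -m inch '[[[0.0076,0.0185,0],0,-0.3],[[0,0,0.04],0,-0.3],[[0,0,0.04],0,-0.3],[[0,0,0.04],0,-0.3],[[0,0,0.04],0,-0.3],[[0,0,0.02],0,-0.3],[[0,0,0.01],0,-0.3],[[0,0,0],0,-0.3]]' && python3 -m inch '[[[0,0,0],0,-0.3],[[0,0,0],0,-0.3],[[0,0,0],0,0.25],[[0,0,0],0,0.25],[[0,0,0],0,0.25],[[0,0,0],0,0.25],[[0,0,0],0,0.25],[[0,0,0],0,0.25]]'
```

```text
t: 8.15
eef_pos: [0.5984, 0.2059, 0.0128]
tcp_rot: [0.494, 0.87, 0.0, 0.0]
force: [0.3, -0.3, -0.9]
width: 0.0409
finger_force: 41.0
t: 8.95
eef_pos: [0.598, 0.2056, 0.0123]
tcp_rot: [0.494, 0.87, -0.0, 0.0]
force: [-0.0, 0.1, -0.5]
width: 0.0533
finger_force: 0.0
```

```bash
python3 -m inch '[[[0,0,-0.01],0,0.25],[[0,0,-0.02],0,0.25],[[0,0,-0.04],0,0.6],[[0,0,-0.06],0,1],[[0,0,-0.06],0,1],[[0,0,-0.05],0,1],[[0,0,0],0,1],[[0,0,0],0,1]]'
python3 - <<'E'
from h import *
c=cam("wrist"); save("w4.png",c[0])
top(c,(.598,.206),.03,.028,.045)
go(.463,-.3175,.12,31)
E
```

```text
t: 9.75
eef_pos: [0.5981, 0.2056, 0.1332]
tcp_rot: [0.494, 0.87, 0.0, 0.0]
force: [-0.8, 0.3, -0.9]
width: 0.085
finger_force: 0.0
n 2104 mean [0.5991 0.2057 0.0344] circ 0.5993 0.2052 0.0226 zmed 0.0344 rect [599.5 205.3] [43.9 44.4] 29.2
t 9.8 at [0.5978 0.2055 0.1321] tool shift frac [-0.7604 -0.7673  0.0244]
finger yaw 30.8 j6 -0.26 roll frac -0.0031 rows of .14: 0.0
```

Depth shows the spool flat at the centre of the blue cup, with its top at 34.4 mm. Next is the tin.

```bash
python3 -m inch '[[[-0.0634,-0.0640,0],0,1],[[-0.0634,-0.0640,0],0,1],[[-0.0634,-0.0640,0],0,1],[[-0.0634,-0.0640,0],0,1],[[-0.0634,-0.0640,0],0,1],[[-0.0634,-0.0640,0],0,1],[[-0.0634,-0.0640,0],0,1],[[-0.0634,-0.0640,0],0,1]]' && python3 -m inch '[[[-0.0634,-0.0640,0],0,1],[[-0.0634,-0.0640,0],0,1],[[-0.0634,-0.0640,0],0,1],[[-0.0634,-0.0640,0],0,1],[[0,0,0],0,1],[[0,0,0],0,1],[[0,0,0],0,1],[[0,0,0],0,1]]'
python3 - <<'E'
from h import *
c=cam("wrist"); top(c,(.463,-.3175),.045,.02,.045); go(.463,-.3175,.006,31)
E
```

```text
t: 10.6
eef_pos: [0.5069, -0.1449, 0.1315]
tcp_rot: [0.494, 0.87, -0.0, -0.001]
force: [0.2, -0.7, -0.5]
width: 0.0853
finger_force: 0.0
t: 11.4
eef_pos: [0.4634, -0.3167, 0.1321]
tcp_rot: [0.493, 0.87, 0.0, -0.0]
force: [1.1, 0.1, -0.6]
width: 0.0853
finger_force: 0.0
n 1272 mean [ 0.4645 -0.3184  0.0238] circ 0.4633 -0.3175 0.0302 zmed 0.0237 rect [ 463.4 -317.5] [59.1 59.6] 21.0
t 11.45 at [ 0.4635 -0.3168  0.1322] tool shift frac [-0.0009 -0.0016  0.2524]
finger yaw 30.9 j6 -1.2 roll frac -0.0017 rows of .14: 0.0
```

```bash
python3 -m inch '[[[0,0,0.05],0,1],[[0,0,0.05],0,1],[[0,0,0.05],0,1],[[0,0,0.05],0,1],[[0,0,0.035],0,1],[[0,0,0.017],0,1],[[0,0,0],0,1],[[0,0,0],0,0.2]]' 40 && python3 -m inch '[[[0,0,0],0,0],[[0,0,0],0,0],[[0,0,0],0,0],[[0,0,0],0,0],[[0,0,0],0,0],[[0,0,0],0,0],[[0,0,0],0,0],[[0,0,0],0,0]]' && python3 -m inch '[[[0,0,-0.02],0,0],[[0,0,-0.04],0,0],[[0,0,-0.04],0,0],[[0,0,-0.05],0,0],[[0,0,-0.05],0,0],[[0,0,0],0,0],[[0,0,0],0,0],[[0,0,0],0,0]]'
python3 - <<'E'
from h import *
c=cam("wrist"); save("w5.png",c[0]); go(.513,.2275,.11,31)
E
```

```text
t: 12.25
eef_pos: [0.4636, -0.3178, 0.0071]
tcp_rot: [0.494, 0.87, -0.0, 0.0]
force: [0.5, -0.5, 0.2]
width: 0.0732
finger_force: 0.0
t: 13.05
eef_pos: [0.4636, -0.3181, 0.0078]
tcp_rot: [0.494, 0.87, -0.0, 0.001]
force: [-0.7, 1.7, 7.9]
width: 0.0571
finger_force: 42.2
t: 13.85
eef_pos: [0.4627, -0.3176, 0.1057]
tcp_rot: [0.494, 0.87, 0.0, -0.001]
force: [-0.3, 0.0, -0.5]
width: 0.0571
finger_force: 43.2
t 13.9 at [ 0.4627 -0.3175  0.1055] tool shift frac [ 0.8847  0.6447 -0.0081]
finger yaw 30.8 j6 -1.2 roll frac -0.0032 rows of .14: 0.0
```

View pics/w5.png

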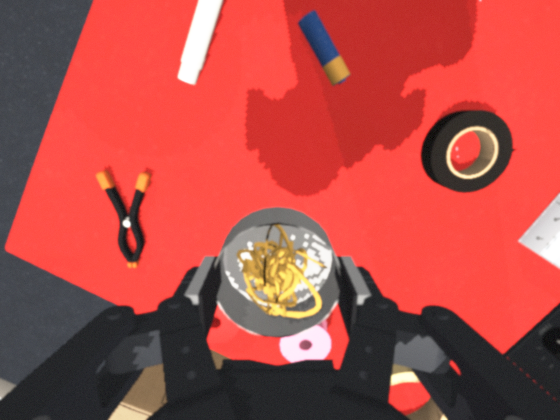

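The tin is held level in the fingers at (275,270). Moving to the yellow cup.

```bash
python3 -m inch '[[[0.068,0.0496,0],0,0],[[0.068,0.0496,0],0,0],[[0.068,0.0496,0],0,0],[[0.068,0.0496,0],0,0],[[0.068,0.0496,0],0,0],[[0.068,0.0496,0],0,0],[[0.068,0.0496,0],0,0],[[0.068,0.0496,0],0,0]]' && python3 -m inch '[[[0.068,0.0496,0],0,0],[[0.068,0.0496,0],0,0],[[0.068,0.0496,0],0,0],[[0.068,0.0496,0],0,0],[[0.068,0.0496,0],0,0],[[0,0,0],0,0],[[0,0,0],0,0],[[0,0,0],0,0]]'
python3 -c "
from h import *
go(.5135,.227,.0155,31)"
```

```text
t: 14.7
eef_pos: [0.4937, 0.0192, 0.1057]
tcp_rot: [0.494, 0.87, -0.0, -0.0]
force: [0.7, -0.3, -1.6]
width: 0.0571
finger_force: 43.2
t: 15.5
eef_pos: [0.5133, 0.226, 0.1057]
tcp_rot: [0.494, 0.869, -0.001, -0.0]
force: [-0.3, -0.3, -0.3]
width: 0.0574
finger_force: 43.2
t 15.5 at [0.5133 0.226  0.1057] tool shift frac [0.0014 0.0015 0.1804]
finger yaw 30.8 j6 -0.19 roll frac -0.0038 rows of .14: 0.0
```

```bash
python3 -m inch '[[[0.0014,0.0015,0.04],0,0],[[0,0,0.04],0,0],[[0,0,0.04],0,0],[[0,0,0.03],0,0],[[0,0,0.02],0,0],[[0,0,0.01],0,0],[[0,0,0],0,0],[[0,0,0],0,0]]' && python3 -m inch '[[[0,0,0],0,0.7],[[0,0,0],0,0.7],[[0,0,0],0,0.7],[[0,0,0],0,0.7],[[0,0,0],0,0.7],[[0,0,0],0,0.7],[[0,0,-0.01],0,0.7],[[0,0,-0.02],0,0.7]]' && python3 -m inch '[[[0,0,-0.04],0,1],[[0,0,-0.06],0,1],[[0,0,-0.06],0,1],[[0,0,-0.06],0,1],[[0,0,0],0,1],[[0,0,0],0,1],[[0,0,0],0,1],[[0,0,0],0,1]]'
python3 - <<'E'
from h import *
c=cam("wrist"); top(c,(.5135,.227),.045,.027,.045); go(.431,-.198,.13,65)
E
```

```text
t: 16.3
eef_pos: [0.5142, 0.2279, 0.0168]
tcp_rot: [0.494, 0.869, 0.0, 0.0]
force: [-0.4, -0.6, -1.0]
width: 0.0574
finger_force: 43.2
t: 17.1
eef_pos: [0.5135, 0.2278, 0.0313]
tcp_rot: [0.494, 0.87, -0.0, -0.0]
force: [-0.7, 0.4, 0.0]
width: 0.0725
finger_force: 0.0
t: 17.9
eef_pos: [0.5135, 0.2278, 0.1404]
tcp_rot: [0.494, 0.87, -0.001, -0.001]
force: [-1.2, -0.2, -0.1]
width: 0.0852
finger_force: 0.0
n 1422 mean [0.5152 0.2276 0.0314] circ 0.5144 0.2286 0.0303 zmed 0.0313 rect [514.4 228.9] [59.1 59.4] 20.6
t 17.95 at [0.5135 0.2278 0.1405] tool shift frac [-0.6469 -0.578   0.0216]
finger yaw 30.8 j6 -0.19 roll frac -0.5698 rows of .14: 4.1
```

Median depth in the tin went up 7.5 mm, so it is flat in yellow. Next is the cell.

```bash
python3 -m inch '[[[-0.0647,-0.0578,0],0,1],[[-0.0647,-0.0578,0],0,1],[[-0.0647,-0.0578,0],0,1],[[-0.0647,-0.0578,0],0,1],[[-0.0647,-0.0578,0],0,1],[[-0.0647,-0.0578,0],0,1],[[-0.0647,-0.0578,0],0,1],[[-0.0647,-0.0578,0],0,1]]' && python3 -m inch '[[[-0.0647,-0.0578,0],0,1],[[-0.0647,-0.0578,0],0,1],[[0,0,0],-0.114,1],[[0,0,0],-0.114,1],[[0,0,0],-0.114,1],[[0,0,0],-0.114,1],[[0,0,0],-0.114,1],[[0,0,0],0,1]]'
python3 - <<'E'
from h import *
c=cam("wrist"); save("w6.png",c[0]); top(c,(.431,-.198),.04,.008,.03); top(c,(.434,-.09),.04,.004,.02); go(.431,-.198,.003,65)
E
```

```text
t: 18.75
eef_pos: [0.4471, -0.1143, 0.141]
tcp_rot: [0.494, 0.87, -0.0, -0.0]
force: [1.7, -0.6, 0.2]
width: 0.0855
finger_force: 0.0
t: 19.55
eef_pos: [0.4312, -0.1979, 0.1409]
tcp_rot: [0.215, 0.977, 0.0, -0.0]
force: [0.2, 0.3, 0.3]
width: 0.0854
finger_force: 0.0
n 822 mean [ 0.4296 -0.1973  0.0135] circ 0.4306 -0.1975 0.0252 zmed 0.0139 rect [ 430.3 -197.7] [14.4 49.1] 63.8
n 386 mean [ 0.4337 -0.0876  0.0083] circ 0.4362 -0.0862 0.0237 zmed 0.0083 rect [435.7 -85.7] [47.3  7.9] 44.5
t 19.6 at [ 0.4312 -0.1979  0.1409] tool shift frac [ 1.000e-04 -4.000e-04  2.759e-01]
finger yaw 64.9 j6 -1.64 roll frac -0.0022 rows of .14: 0.0
```

View pics/w6.png

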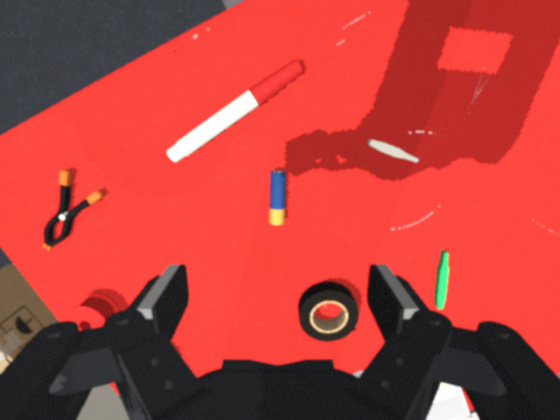

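The AA cell is at (278,197), aligned across the fingers. The white spudger is at (393,151), measured at (.4357,-.0857) with its long axis at 44.5°.

```bash
python3 -m inch '[[[0,0,0.05],0,1],[[0,0,0.05],0,1],[[0,0,0.05],0,1],[[0,0,0.05],0,1],[[0,0,0.04],0,1],[[0,0,0.025],0,0.5],[[0,0,0.01],0,0],[[0,0,0],0,-0.5]]' 30 && python3 -m inch '[[[0,0,0],0,-0.8],[[0,0,0],0,-0.8],[[0,0,0],0,-0.8],[[0,0,0],0,-0.8],[[0,0,0],0,-0.8],[[0,0,0],0,-0.8],[[0,0,0],0,-0.8],[[0,0,0],0,-0.8]]' && python3 -m inch '[[[0,0,-0.02],0,-0.8],[[0,0,-0.04],0,-0.8],[[0,0,-0.04],0,-0.8],[[0,0,-0.05],0,-0.8],[[0,0,-0.05],0,-0.8],[[0,0,0],0,-0.8],[[0,0,0],0,-0.8],[[0,0,0],0,-0.8]]'
python3 - <<'E'
from h import *
c=cam("wrist"); save("w7.png",c[0]); go(.577,.1205,.104,76)
E
```

```text
t: 20.4
eef_pos: [0.4313, -0.1979, 0.0036]
tcp_rot: [0.217, 0.976, 0.0, -0.0]
force: [-0.5, -0.9, -0.1]
width: 0.0441
finger_force: 0.0
t: 21.2
eef_pos: [0.4318, -0.1982, 0.0047]
tcp_rot: [0.216, 0.976, -0.0, 0.001]
force: [-1.0, 1.1, 6.3]
width: 0.0136
finger_force: 30.6
t: 22.0
eef_pos: [0.4309, -0.1977, 0.1032]
tcp_rot: [0.216, 0.976, 0.0, -0.001]
force: [-1.1, -0.9, -1.6]
width: 0.0134
finger_force: 29.8
t 22.05 at [ 0.4309 -0.1977  0.1031] tool shift frac [ 0.0041  0.7003 -0.0017]
finger yaw 65.0 j6 -1.64 roll frac -0.1832 rows of .14: 1.3
```

View pics/w7.png

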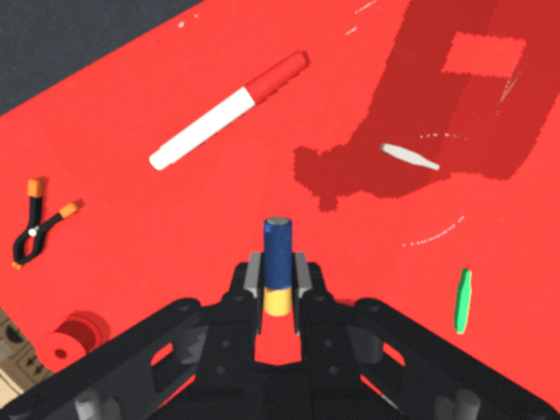

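```bash
python3 -m inch '[[[0.0005,0.0876,0],0,-0.8],[[0.0005,0.0876,0],0,-0.8],[[0.0005,0.0876,0],0,-0.8],[[0.0005,0.0876,0],0,-0.8],[[0.0005,0.0876,0],0,-0.8],[[0.0005,0.0876,0],0,-0.8],[[0.0005,0.0876,0],0,-0.8],[[0.0005,0.0876,0],0,-0.8]]' && python3 -m inch '[[[0,0,0],-0.092,-0.8],[[0,0,0],-0.092,-0.8],[[0,0,0],0,-0.8],[[0,0,0],0,-0.8],[[0,0,0],0,-0.8],[[0,0,0],0,-0.8],[[0,0,0],0,-0.8],[[0,0,0],0,-0.8]]'
python3 -c "
from h import *
go(.577,.1205,.0125,76)"
```

```text
t: 22.85
eef_pos: [0.5777, 0.1223, 0.1028]
tcp_rot: [0.216, 0.976, -0.0, -0.001]
force: [0.2, -0.7, 0.5]
width: 0.0136
finger_force: 29.8
t: 23.65
eef_pos: [0.5776, 0.1204, 0.1038]
tcp_rot: [0.122, 0.993, 0.0, 0.0]
force: [-0.0, -0.1, 0.2]
width: 0.0137
finger_force: 29.8
t 23.65 at [0.5776 0.1204 0.1038] tool shift frac [ 1.100e-03 -1.000e-04  1.827e-01]
finger yaw 76.0 j6 -1.18 roll frac 0.0003 rows of .14: 0.0
```

```bash
python3 -m inch '[[[0,0,0.04],0,-0.8],[[0,0,0.04],0,-0.8],[[0,0,0.04],0,-0.8],[[0,0,0.03],0,-0.8],[[0,0,0.02],0,-0.8],[[0,0,0.012],0,-0.8],[[0,0,0],0,-0.8],[[0,0,0],0,-0.8]]' && python3 -m inch '[[[0,0,0],0,-0.35],[[0,0,0],0,-0.35],[[0,0,0],0,-0.35],[[0,0,0],0,-0.35],[[0,0,0],0,-0.35],[[0,0,0],0,-0.35],[[0,0,-0.01],0,-0.35],[[0,0,-0.02],0,-0.35]]' && python3 -m inch '[[[0,0,-0.04],0,-0.35],[[0,0,-0.06],0,1],[[0,0,-0.06],0,1],[[0,0,-0.06],0,1],[[0,0,0],0,1],[[0,0,0],0,1],[[0,0,0],0,1],[[0,0,0],0,1]]'
python3 - <<'E'
from h import *
c=cam("wrist"); top(c,(.577,.1205),.035,.014,.045); go(.4357,-.0857,.13,134.5)
E
```

```text
t: 24.45
eef_pos: [0.5779, 0.1206, 0.0133]
tcp_rot: [0.121, 0.993, 0.0, 0.0]
force: [0.4, 0.6, -0.3]
width: 0.0138
finger_force: 30.2
t: 25.25
eef_pos: [0.5772, 0.1204, 0.0278]
tcp_rot: [0.121, 0.993, -0.0, -0.001]
force: [-0.3, -0.0, 0.2]
width: 0.0278
finger_force: 0.0
t: 26.05
eef_pos: [0.5771, 0.1204, 0.1369]
tcp_rot: [0.121, 0.993, -0.0, -0.001]
force: [-0.6, 0.0, 0.0]
width: 0.0856
finger_force: 0.0
n 918 mean [0.5751 0.1212 0.0213] circ 0.5763 0.1205 0.0251 zmed 0.0218 rect [576.4 121.2] [14.4 49.3] 75.7
t 26.1 at [0.5772 0.1205 0.1369] tool shift frac [ 0.1753 -0.4684  0.0144]
finger yaw 76.1 j6 -1.18 roll frac -0.9741 rows of .14: 7.0
```

The cell is flat in green. Now the white spudger. I'll roll the long way round to stay inside joint 6's range.

```bash
python3 -m inch '[[[0.0292,-0.0781,0],0,1],[[0.0292,-0.0781,0],0,1],[[0.0292,-0.0781,0],0,1],[[0.0292,-0.0781,0],0,1],[[0.0292,-0.0781,0],0,1],[[0.0292,-0.0781,0],0,1],[[0,0,0],0.135,1],[[0,0,0],0.135,1]]' && python3 -m inch '[[[0,0,0],0.135,1],[[0,0,0],0.135,1],[[0,0,0],0.135,1],[[0,0,0],0.135,1],[[0,0,0],0.135,1],[[0,0,0],0.135,1],[[0,0,0],0.135,1],[[0,0,0],0.135,1]]' && python3 -m inch '[[[0,0,0],0.135,1],[[0,0,0],0.135,1],[[0,0,0],0.135,1],[[0,0,0],0.135,1],[[0,0,0],0.135,1],[[0,0,0],0,1],[[0,0,0],0,1],[[0,0,0],0,1]]'
python3 - <<'E'
from h import *
c=cam("wrist"); top(c,(.435,-.0865),.04,.004,.02); go(.4357,-.0857,.001,134.5)
E
```

```text
t: 26.9
eef_pos: [0.4354, -0.0867, 0.1376]
tcp_rot: [0.264, 0.965, 0.0, -0.0]
force: [0.8, 0.3, 0.3]
width: 0.0854
finger_force: 0.0
t: 27.7
eef_pos: [0.4359, -0.0857, 0.1374]
tcp_rot: [0.739, 0.674, -0.0, -0.0]
force: [-0.9, 0.6, -0.2]
width: 0.0854
finger_force: 0.0
t: 28.5
eef_pos: [0.436, -0.0858, 0.1376]
tcp_rot: [0.925, 0.381, -0.0, -0.0]
force: [0.6, -0.0, 0.1]
width: 0.0857
finger_force: 0.0
n 357 mean [ 0.4348 -0.0865  0.0084] circ 0.4349 -0.085 0.0238 zmed 0.0085 rect [435.5 -85.6] [47.4  7.4] 44.9
t 28.55 at [ 0.436  -0.0858  0.1377] tool shift frac [-0.0003 -0.0005  0.2734]
finger yaw -45.3 j6 0.51 roll frac 0.0034 rows of .14: 0.0
```

```bash
python3 -m inch '[[[0,0,0.05],0,1],[[0,0,0.05],0,1],[[0,0,0.05],0,1],[[0,0,0.05],0,1],[[0,0,0.04],0,1],[[0,0,0.022],0,0.5],[[0,0,0.01],0,0],[[0,0,0],0,-0.5]]' 30 && python3 -m inch '[[[0,0,0],0,-0.95],[[0,0,0],0,-0.95],[[0,0,0],0,-0.95],[[0,0,0],0,-0.95],[[0,0,0],0,-0.95],[[0,0,0],0,-0.95],[[0,0,0],0,-0.95],[[0,0,0],0,-0.95]]' && python3 -m inch '[[[0,0,-0.02],0,-0.95],[[0,0,-0.04],0,-0.95],[[0,0,-0.04],0,-0.95],[[0,0,-0.05],0,-0.95],[[0,0,-0.05],0,-0.95],[[0,0,0],0,-0.95],[[0,0,0],0,-0.95],[[0,0,0],0,-0.95]]'
python3 - <<'E'
from h import *
c=cam("wrist"); save("w8.png",c[0]); go(.4915,.142,.104,-14)
E
```

```text
t: 29.35
eef_pos: [0.4361, -0.0858, 0.0018]
tcp_rot: [0.925, 0.379, -0.0, -0.0]
force: [-0.4, 0.5, 0.2]
width: 0.0441
finger_force: 0.0
t: 30.15
eef_pos: [0.4365, -0.0859, 0.0026]
tcp_rot: [0.925, 0.379, 0.001, 0.0]
force: [-1.4, 0.4, 6.1]
width: 0.0067
finger_force: 32.4
t: 30.95
eef_pos: [0.4356, -0.0857, 0.1013]
tcp_rot: [0.925, 0.379, -0.0, -0.0]
force: [-0.9, 0.1, -0.7]
width: 0.0067
finger_force: 31.7
t 31.0 at [ 0.4356 -0.0857  0.1011] tool shift frac [ 0.3991 -0.2461 -0.0057]
finger yaw -45.5 j6 0.52 roll frac -0.5242 rows of .14: 3.7
```

View pics/w8.png

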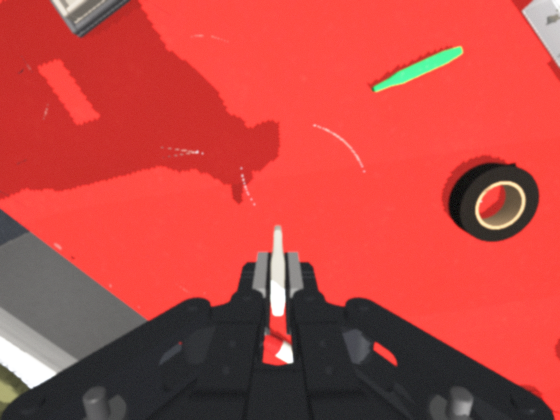

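The spudger is held and level at (278,270). Moving to the white cup.

```bash
python3 -m inch '[[[0.0665,-0.041,0],0,-0.95],[[0.0665,-0.041,0],0,-0.95],[[0.0665,-0.041,0],0,-0.95],[[0.0665,-0.041,0],0,-0.95],[[0.0665,-0.041,0],0,-0.95],[[0.0665,-0.041,0],0,-0.95],[[0,0,0],0,-0.95],[[0,0,0],-0.105,-0.95]]' && python3 -m inch '[[[0,0,0],-0.105,-0.95],[[0,0,0],-0.105,-0.95],[[0,0,0],-0.105,-0.95],[[0,0,0],-0.105,-0.95],[[0,0,0],0,-0.95],[[0,0,0],0,-0.95],[[0,0,0],0,-0.95],[[0,0,0],0,-0.95]]'
python3 -c "
from h import *
go(.4915,.142,.0105,-14)"
```

```text
t: 31.8
eef_pos: [0.4914, 0.1425, 0.1007]
tcp_rot: [0.903, 0.43, -0.001, -0.0]
force: [-0.2, -0.1, -0.4]
width: 0.0066
finger_force: 31.7
t: 32.6
eef_pos: [0.4919, 0.1418, 0.1017]
tcp_rot: [0.788, 0.615, -0.0, -0.0]
force: [-0.5, 0.0, -0.6]
width: 0.0063
finger_force: 31.7
t 32.6 at [0.4919 0.1418 0.1017] tool shift frac [ 0.0003 -0.0008  0.1824]
finger yaw -14.0 j6 0.45 roll frac -0.0007 rows of .14: 0.0
```

```bash
python3 -m inch '[[[0,0,0.04],0,-0.95],[[0,0,0.04],0,-0.95],[[0,0,0.04],0,-0.95],[[0,0,0.03],0,-0.95],[[0,0,0.02],0,-0.95],[[0,0,0.011],0,-0.95],[[0,0,0],0,-0.95],[[0,0,0],0,-0.95]]' && python3 -m inch '[[[0,0,0],0,-0.4],[[0,0,0],0,-0.4],[[0,0,0],0,-0.4],[[0,0,0],0,-0.4],[[0,0,0],0,-0.4],[[0,0,0],0,-0.4],[[0,0,-0.01],0,-0.4],[[0,0,-0.02],0,-0.4]]' && python3 -m inch '[[[0,0,-0.04],0,-0.4],[[0,0,-0.06],0,1],[[0,0,-0.06],0,1],[[0,0,-0.06],0,1],[[0,0,-0.06],0,1],[[0,0,0],0,1],[[0,0,0],0,1],[[0,0,0],0,1]]'
python3 - <<'E'
from h import *
c=cam("wrist"); save("w9.png",c[0]); top(c,(.4915,.142),.034,.0125,.03); top(c,(.599,.2055),.03,.028,.045);top(c,(.514,.228),.045,.027,.045);top(c,(.576,.1205),.035,.014,.03)
E
```

```text
t: 33.4
eef_pos: [0.4922, 0.1419, 0.0117]
tcp_rot: [0.788, 0.616, 0.0, 0.0]
force: [0.8, -0.2, -0.4]
width: 0.0066
finger_force: 31.7
t: 34.2
eef_pos: [0.4916, 0.1418, 0.0264]
tcp_rot: [0.788, 0.616, -0.001, -0.0]
force: [-0.8, 0.0, -1.4]
width: 0.0254
finger_force: 0.0
t: 35.0
eef_pos: [0.4915, 0.1417, 0.1657]
tcp_rot: [0.788, 0.616, -0.001, -0.0]
force: [0.3, -0.5, -0.9]
width: 0.0855
finger_force: 0.0
n 305 mean [0.4927 0.1393 0.0164] circ 0.4932 0.1404 0.0238 zmed 0.0164 rect [493.2 140.4] [47.4  7. ] 75.9
n 2170 mean [0.5991 0.2058 0.0342] circ 0.599 0.2057 0.0228 zmed 0.0343 rect [599.1 205.1] [44.3 43.9] 84.9
n 1378 mean [0.5145 0.23   0.0314] circ 0.5143 0.2289 0.0302 zmed 0.0314 rect [514.1 228.6] [59.1 59.1] 1.7
n 783 mean [0.5763 0.1224 0.0211] circ 0.5766 0.1211 0.0255 zmed 0.0218 rect [576.7 121.5] [13.3 49.7] 76.5
```

View pics/w9.png

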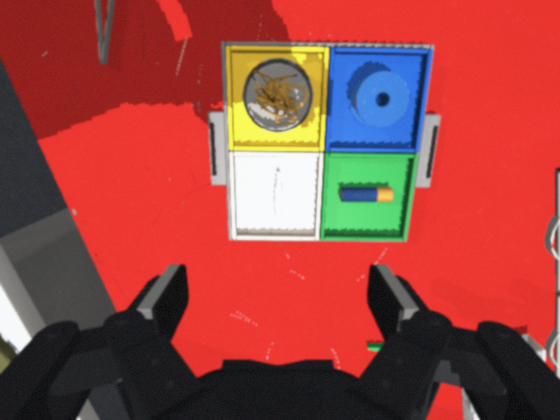

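All four are in their cups, lying flat and near centre: tin in yellow (278,95), spool in blue (382,98), cell in green (366,195), spudger in white (278,190). The gripper is clear, so I'm handing in.

```bash
python3 -c "
from h import *
print(manip.sign_off())"
```

```text
the job is handed in; nothing more can be done
None
```

The soldering kit is made up and handed in at about 35 s of the 99 s: the last wrist-camera check showed spool, tin, cell and white spudger each flat near the centre of its own cup; I never touched the tape or green spudger, though I did not re-measure them at the end, and the hand-in returned no verdict.

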